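Find the tin that rattles and hold it out over the hand-over mat

ROBOT

A 6-joint arm with a two-finger parallel gripper is mounted at the origin on the work surface. World frame = base frame: x ahead of the robot, y to its left, z up, the work surface at z = 0. Lengths are in m, angles in rad, forces in N, time in s.
With the tool pointing down it reaches from about 0.3 to 0.875 m from the base axis. Payload 6.4 kg.
Tool frame: the origin (TCP) lies at the very end of the fingers, on their centre line; the grasp point (between the pads) lies 19 mm behind it; z points along the fingers, y is the line along which they close (so a half turn about z gives the same grasp; the last joint's range is limited). The gripper opens to 85 mm and grips with 20 to 120 N. Pads are 22 mm wide; open, the fingers measure 114 mm over their backs; the gripper's body (76 mm by 85 mm) begins 54 mm behind the grasp point. The pads swing forward as they close: fully open they stand 13 mm farther back than shut.
Start: joints at [0.984, 0.181, 1.607, -0, 1.354, -0.206], TCP at [0.214, 0.534, 0.231] pointing down, gripper open.
Joint ranges: [-2.99, 2.99], [-0.89, 2.07], [0.3, 2.58], [-1.14, 4.28], [0, 2.63], [-3.12, 3.12]. Speed limits (rad/s): [2.57, 2.57, 3.01, 3.14, 3.14, 3.14].

INTERFACE

Orientations are given as a unit quaternion [w, x, y, z].
In Python, from bench import * gives the robot as it stands. The module is installed in compiled form; this text tells all that it offers.
- The arm moves only by the tool arm_command, never from a script. Its arguments are lists of equal length, an entry for each row: "dp": the shift along the tool's x, y, z in units of 0.25 m (1.0 is 0.25 m), a list of three; "turn": the turn, a rotation vector about the tool's x, y, z in units of 30 degrees (1.0 is 30 degrees), a list of three; "jaw": the opening, from 0 (shut) to 1 (fully open). A call has 1 to 5 rows; each row is the pose to reach, as a shift and turn from the pose commanded when the call began, along the tool's axes at that moment; what a row does not reach only later rows make up. A row lasts 1/8 s, in which the tool goes at most 62.5 mm and 10.7 degrees, less where a joint would pass 70% of its speed; a pose out of reach is approached as far as the arm can. A call with a number of a shift or a turn outside -1 to 1 is refused whole. A call with a gripper value outside its range is refused whole. The fingers move at their own pace and stop on an object; the grip force is fixed at half the most. Time passes only in rows, so rows that repeat a pose let the fingers close. It gives the time, the measured TCP pose, the force, the opening and the grip force at its end, in the units of the state.
- get_obs(): the state, without advancing time (a new reading comes with each control period).
- camera(name): name is "scene" or "top" or "wrist"; returns the picture (384x512x3 uint8, blue, green, red); there is no depth.
- get_calibration(name): a dict with "camera_matrix" (3x3 intrinsics, pixels), "R" (3x3) and "t" (3): a world point X has camera coordinates R X + t; the wrist camera has in their place "mount" (4x4, takes a point from camera to tool coordinates, whose origin is the TCP and whose axes are the flange's). Camera axes: x right, y down, z forward; pixel columns grow to the right and rows downward; lengths in m; the calibration is good to about 2 mm. A picture is of the moment at which its call begins: read the wrist's pose just before it. get_calibration takes no time and is no camera call.
- hand_in(): hands the job in; it is judged then, once.
The state is a dict: "time_s": time; "q": joint angles; "dq": joint speeds; "joint_efforts": joint torques, N m; "eef_pos": TCP position; "eef_rot": TCP orientation; "wrist_force": force on the tool from outside, world axes, zero at the start; "torque": the same for the moment, N m; "opening": opening from 0.0 (shut) to 1.0 (fully open); "grasp_force": force on a finger pad.
Only numpy, scipy, OpenCV 4.12 (cv2) and the standard library are available. Lean on these libraries where they do the work, as an engineer would, in place of code of your own. Each camera call takes 0.05 s, during which the arm holds its last target. There are 200 camera calls.

TASK

One of the three sealed tins has a loose steel ball inside: pick up the tins one at a time and shake each lengthways, end to end, several times to and fro, until you find the one that rattles, setting each silent tin back down flat where it stood, without dropping any. Then hold the rattling tin out level over the middle of the black hand-over mat, at least 10 cm above it, and finish while still holding it there, quite still. Leave everything else on the table alone.

Things in the scene. Friction and masses are not known exactly. Their poses are not given: they have to be found in the camera images.
- tin_blue: sealed flat tin, blue lid, tan tape, white label with a blue stripe: closed rigid box 150 mm long (its x) x 56 wide (its y) x 44 high (its z), flat on the table. Origin: centre of its underside. Hollow, 142 x 48 x 36 mm inside. One of the three tins, another each time, holds a loose 33 mm steel ball of 0.147 kg; in the others nothing moves. Each tin weighs 0.18 to 0.48 kg without the ball
- tin_green: sealed flat tin, green lid, tan tape, white label with a green stripe: closed rigid box 150 mm long (its x) x 56 wide (its y) x 44 high (its z), flat on the table. Origin: centre of its underside. Tipped 0.1 rad or more, a ball runs to the low end and stays: its weight, 54 mm off the middle, adds 0.08 N m about the tin's y. A silent tin's moment just follows sin(tip)
- tin_red: sealed flat tin, red lid, tan tape, white label with a red stripe: closed rigid box 150 mm long (its x) x 56 wide (its y) x 44 high (its z), flat on the table. Origin: centre of its underside. The tins differ only in colour and weight, and the weight does not tell which holds the ball. Shaken along its length, the one with the ball knocks on its ends
- mat: black rubber hand-over mat with a yellow outline, fixed flat on the far part of the table, 120 mm (x) x 180 mm (y) x 3 mm. Origin at the centre of its underside, on the table top
- detergent: blue plastic bottle with a white cap, 72 mm across, 190 mm tall; a bystander to be left alone. Origin at the centre of its underside
- can_a: empty open steel can, 64 mm across, 60 mm tall; a bystander to be left alone. Origin at the centre of its underside
- can_b: empty open yellow-metal can, 74 mm across, 100 mm tall; a bystander to be left alone. Origin at the centre of its underside
- tape: roll of tan packing tape lying flat, 96 mm across, 24 mm high; a bystander to be left alone. Origin at the centre of its underside
- kit: small cardboard box with a white band, 80 x 50 x 32 mm; a bystander to be left alone. Origin at the centre of its underside
- jar: glass jar with a red cap, 64 mm across, 90 mm tall; a bystander to be left alone. Origin at the centre of its underside
Things that resemble listed ones, but are neither listed nor needed, are in the scene too. Leave any yellow look-alike of the tin_blue alone. Leave any purple look-alike of the tin_green alone.

How it is judged:
On the way, in this order (a step that is already met when the one before it is completed fails the run):
1. the tin with the ball, lifted clear, is shaken lengthways or rocked: the ball runs to one end (+x) (((height (world z) of tin_blue above 0.04 m and distance between ball_c0 and tin_blue below 0.08 m and x of ball_c0 in the frame of tin_blue above 0.035 m) or (height (world z) of tin_green above 0.04 m and distance between ball_c0 and tin_green below 0.08 m and x of ball_c0 in the frame of tin_green above 0.035 m) or (height (world z) of tin_red above 0.04 m and distance between ball_c0 and tin_red below 0.08 m and x of ball_c0 in the frame of tin_red above 0.035 m))).
2. the tin with the ball, lifted clear, is shaken lengthways or rocked: the ball runs to the other end (-x) (((height (world z) of tin_blue above 0.04 m and distance between ball_c0 and tin_blue below 0.08 m and x of ball_c0 in the frame of tin_blue below -0.035 m) or (height (world z) of tin_green above 0.04 m and distance between ball_c0 and tin_green below 0.08 m and x of ball_c0 in the frame of tin_green below -0.035 m) or (height (world z) of tin_red above 0.04 m and distance between ball_c0 and tin_red below 0.08 m and x of ball_c0 in the frame of tin_red below -0.035 m))).
3. the tin with the ball, lifted clear, is shaken lengthways or rocked: the ball runs to the first end once more (((height (world z) of tin_blue above 0.04 m and distance between ball_c0 and tin_blue below 0.08 m and x of ball_c0 in the frame of tin_blue above 0.035 m) or (height (world z) of tin_green above 0.04 m and distance between ball_c0 and tin_green below 0.08 m and x of ball_c0 in the frame of tin_green above 0.035 m) or (height (world z) of tin_red above 0.04 m and distance between ball_c0 and tin_red below 0.08 m and x of ball_c0 in the frame of tin_red above 0.035 m))).
At the end, for the whole second after the job is handed in: the tin with the ball is gripped, more than 100 mm above the table, within 50 mm horizontally of the mat centre, level within 0.2 rad, slower than 0.03 m/s; the other two tins stand flat on the table, released, within 50 mm of where they started (((contact force between tin_blue and ball_c0 above 0.2 N and contact force between tin_blue and the fingers above 1 N and height (world z) of tin_blue above 0.1 m and horizontal distance between tin_blue and mat below 0.05 m and angle between tin_blue's own z axis and vertical below 0.2 rad and linear speed of tin_blue below 0.03 m/s and height (world z) of each of tin_green, tin_red below 0.01 m and angle between each of tin_green, tin_red's own z axis and vertical below 0.1 rad and distance of each of tin_green, tin_red from where it was at the start of the episode below 0.05 m and contact force between each of tin_green, tin_red and the fingers below 0.1 N) or (contact force between tin_green and ball_c0 above 0.2 N and contact force between tin_green and the fingers above 1 N and height (world z) of tin_green above 0.1 m and horizontal distance between tin_green and mat below 0.05 m and angle between tin_green's own z axis and vertical below 0.2 rad and linear speed of tin_green below 0.03 m/s and height (world z) of each of tin_blue, tin_red below 0.01 m and angle between each of tin_blue, tin_red's own z axis and vertical below 0.1 rad and distance of each of tin_blue, tin_red from where it was at the start of the episode below 0.05 m and contact force between each of tin_blue, tin_red and the fingers below 0.1 N) or (contact force between tin_red and ball_c0 above 0.2 N and contact force between tin_red and the fingers above 1 N and height (world z) of tin_red above 0.1 m and horizontal distance between tin_red and mat below 0.05 m and angle between tin_red's own z axis and vertical below 0.2 rad and linear speed of tin_red below 0.03 m/s and height (world z) of each of tin_blue, tin_green below 0.01 m and angle between each of tin_blue, tin_green's own z axis and vertical below 0.1 rad and distance of each of tin_blue, tin_green from where it was at the start of the episode below 0.05 m and contact force between each of tin_blue, tin_green and the fingers below 0.1 N))); the arm keeps its last pose, push and grip.
It fails at once if a bystander (bottle, can, tape, box or jar) is shifted by more than 30 mm (distance of any of detergent, can_a, can_b, tape, kit, jar from where it was at the start of the episode above 0.03 m).
It fails at once if a tin is let go of in mid-air ((height (world z) of tin_blue above 0.05 m and contact force between tin_blue and the fingers below 0.01 N) or (height (world z) of tin_green above 0.05 m and contact force between tin_green and the fingers below 0.01 N) or (height (world z) of tin_red above 0.05 m and contact force between tin_red and the fingers below 0.01 N)).
It also fails if it takes over 72 s, if anything falls off the work surface, if the arm or the gripper's body presses on something with over 40 N, if the wrist force passes 120 N, or if a joint passes its speed limit or range.

## Working session

There is one attempt and no reset: what is moved stays moved. The work goes in short steps, Python scripts to look and compute and a tool call to move; the robot and the scene stay as the last step left them, time stands still between calls to the robot, and variables do not carry over. Pictures are saved under pics/ and viewed, at most 10 in all, crops included, and the job is handed in when it is done.

Besides the shell and the picture viewer there is one more tool, called as a command line: name --argument value ..., lists and objects as JSON in quotes. arm_command: Moves the arm, as the interface text tells. Its arguments: {"type":"object","properties":{"dp":{"type":"array"},"turn":{"type":"array"},"jaw":{"type":"array"}},"required":["dp","turn","jaw"]}

```bash
mkdir -p pics
python3 - <<'E'
from bench import *
import cv2,numpy as np
for n in("top","scene"):
    cv2.imwrite(f"pics/{n}1.png",cv2.resize(camera(n),(800,600),interpolation=cv2.INTER_CUBIC))
    c=get_calibration(n);print(n,np.round(c["camera_matrix"],1).tolist(),np.round(c["R"],3).tolist(),np.round(c["t"],3).tolist())
o=get_obs();print({k:np.round(v,3).tolist() for k,v in o.items()})
print(np.round(get_calibration("wrist")["mount"],3))
E
```

```text
top [[475.2, 0.0, 258.4], [0.0, 475.2, 186.7], [0.0, 0.0, 1.0]] [[0.008, -1.0, 0.025], [-0.993, -0.011, -0.121], [0.122, -0.024, -0.992]] [-0.06, 0.514, 1.278]
scene [[453.1, 0.0, 261.8], [0.0, 453.1, 188.4], [0.0, 0.0, 1.0]] [[0.1, 0.995, 0.003], [0.845, -0.084, -0.528], [-0.525, 0.056, -0.849]] [-0.028, -0.404, 1.79]
{'time_s': 0.1, 'q': [0.984, 0.181, 1.608, 0.0, 1.354, -0.206], 'dq': [-0.002, -0.0, -0.004, -0.0, -0.001, 0.001], 'joint_efforts': [0.001, -44.588, -35.224, -0.0, 0.004, 0.0], 'eef_pos': [0.213, 0.533, 0.23], 'eef_rot': [-0.0, 0.189, 0.982, -0.001], 'wrist_force': [-0.31, 0.243, -0.331], 'torque': [-0.004, 0.024, -0.02], 'grasp_force': 0.0, 'opening': 0.998}
[[-0.    -0.949 -0.315  0.081]
 [ 1.     0.    -0.001  0.001]
 [ 0.001 -0.315  0.949 -0.142]
 [ 0.     0.     0.     1.   ]]
```

View pics/top1.png

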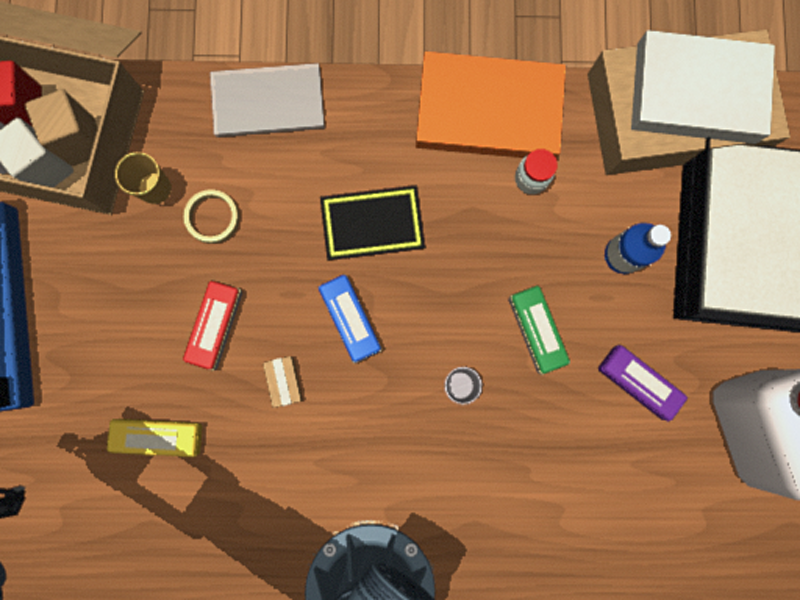

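View pics/scene1.png

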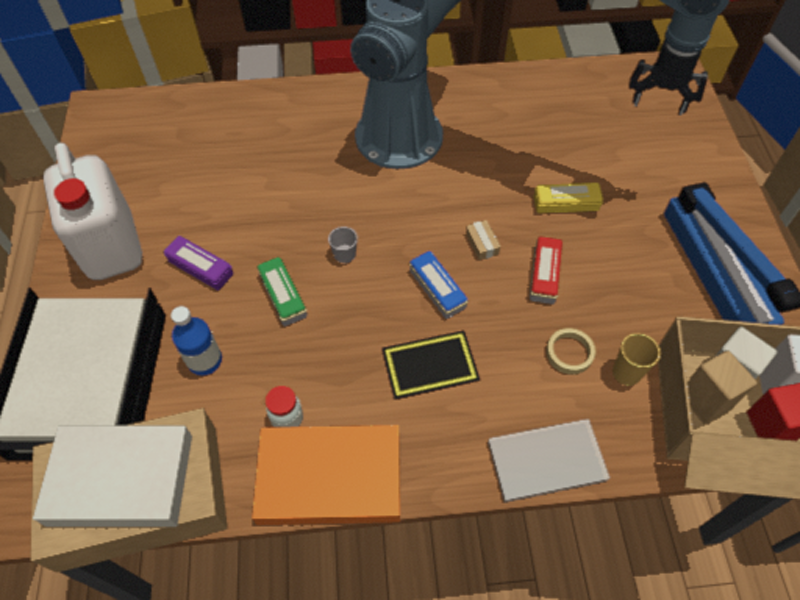

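The top view (800x600 px) shows three listed tins: red at (212,325), blue at (351,318) and green at (539,329). The look-alikes are purple at (643,382) and yellow at (153,437). The mat is at (373,222). The colours separate them clearly. I'll measure all three tins and confirm in one enlarged crop.

```bash
cat > h.py <<'E'
from bench import *
import cv2,numpy as np
from scipy.spatial.transform import Rotation as Ro
def plane(cal,uv,z):
    K,R,t=[np.asarray(cal[k],float) for k in("camera_matrix","R","t")]
    d=(R.T@np.linalg.inv(K)@np.c_[uv,np.ones(len(uv))].T).T; C=-R.T@t
    return (C+d*((z-C[2])/d[:,2])[:,None])
def rot(): 
    w,x,y,z=get_obs()["eef_rot"]; return Ro.from_quat([x,y,z,w])
E
python3 - <<'E'
from h import *
c=get_calibration("top");im=camera("top");h=cv2.cvtColor(im,cv2.COLOR_BGR2HSV)
vis=cv2.resize(im,None,fx=4,fy=4,interpolation=cv2.INTER_CUBIC)
H,S,V=cv2.split(h)
for n,(hs,ctr) in dict(red=([(0,8),(172,180)],(136,208)),blue=([(100,125)],(225,203)),green=([(45,85)],(345,210))).items():
    m=np.zeros_like(H)
    for a,b in hs: m|=((H>=a)&(H<=b)&(S>110)&(V>60)).astype(np.uint8)
    w=np.zeros_like(m);cv2.circle(w,ctr,42,1,-1);m&=w
    cs=max(cv2.findContours(m,0,1)[0],key=cv2.contourArea)
    (P,sz,a)=cv2.minAreaRect(cs)
    b=cv2.boxPoints((P,(sz[0]+1,sz[1]+1),a)) ; cv2.polylines(vis,[(b*4+2).astype(int)],1,(255,255,255),1)
    X=plane(c,b,.044)[:,:2]; e=[X[1]-X[0],X[2]-X[1]]; l=max(e,key=np.linalg.norm)
    print(n,"ctr",X.mean(0).round(3),"sizes",[round(np.linalg.norm(v),3) for v in e],"yaw",np.arctan2(l[1],l[0]).round(3))
m=plane(c,np.array([[321,196],[417,186],[424,248],[328,259]])*.64,.003);print("mat",m.mean(0).round(3),np.linalg.norm(np.diff(m,axis=0),axis=1).round(3))
for n,p,z in(("can_a",(463,387),.03),("kit",(283,381),.03),("tape",(211,216),.02),("canb",(138,174),.1),("yellow",(153,437),.044),("purple",(643,382),.044),("jar",(540,165),.09),("det",(640,243),.15)): print(n,plane(c,np.array([p])*.64,z)[0].round(3))
cv2.imwrite("pics/crop.png",vis[660:1000,440:1240])
E
```

```text
red ctr [0.453 0.279] sizes [np.float64(0.151), np.float64(0.058)] yaw -0.28
blue ctr [0.467 0.04 ] sizes [np.float64(0.057), np.float64(0.151)] yaw -2.694
green ctr [ 0.451 -0.293] sizes [np.float64(0.056), np.float64(0.149)] yaw -2.774
mat [0.646 0.002 0.003] [0.177 0.116 0.175]
can_a [ 0.349 -0.16   0.03 ]
kit [0.357 0.153 0.03 ]
tape [0.649 0.291 0.02 ]
canb [0.702 0.397 0.1  ]
yellow [0.261 0.368 0.044]
purple [ 0.36  -0.471  0.044]
jar [ 0.731 -0.288  0.09 ]
det [ 0.585 -0.437  0.15 ]
```

View pics/crop.png

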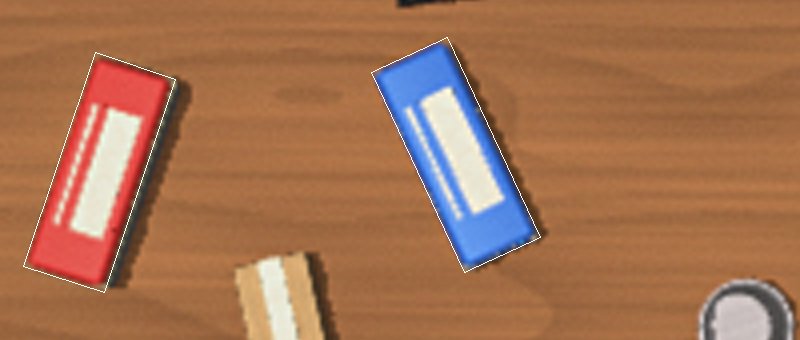

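Each outline fits its tin, and the sizes match the given 150x56 mm. The crop confirms red and blue, and green is the only green tin. I'll start with red, which is nearest.

arm_command --dp '[[-0.64, -0.29, 0.2], [-0.64, -0.29, 0.2], [-0.64, -0.29, 0.2], [-0.64, -0.29, 0.2]]' --turn '[[0, 0, -0.19], [0, 0, -0.19], [0, 0, -0.19], [0, 0, -0.19]]' --jaw '[1, 1, 1, 1]'

```text
time_s: 0.65
eef_pos: [0.3368, 0.4039, 0.1797]
eef_rot: [-0.001, 0.143, 0.99, -0.001]
wrist_force: [-0.4, 0.3, -0.2]
opening: 1.001
grasp_force: 0.0
```

```bash
cat > go.py <<'E'
import sys
from h import *
# usage: go.py x y z yaw  -> dp, turn (units) to TCP target, tool down with its x axis at yaw (mod pi)
a=[float(v) for v in sys.argv[1:]]; o=get_obs(); R=rot().as_matrix()
d=R.T@(np.array(a[:3])-o["eef_pos"])/.25
best=None
for y in (a[3],a[3]+np.pi):
    T=np.array([[np.cos(y),np.sin(y),0],[np.sin(y),-np.cos(y),0],[0,0,-1]])
    r=Ro.from_matrix(R.T@T).as_rotvec()
    if best is None or np.linalg.norm(r)<np.linalg.norm(best): best=r
print("t",round(o["time_s"],2),"pos",np.round(o["eef_pos"],3),"open",round(o["opening"],2),"q6",round(o["q"][5],2),"dp",d.round(3),"turn",np.degrees(best/30).round(3))
E
python3 go.py .453 .279 .08 -.28
```

```text
t 0.65 pos [0.337 0.404 0.18 ] open 1.0 q6 -0.63 dp [-0.588 -0.347  0.399] turn [-0.006 -0.002 -0.013]
```

arm_command --dp '[[-0.588, -0.347, 0.2], [-0.588, -0.347, 0.2], [-0.588, -0.347, 0.3], [-0.588, -0.347, 0.4], [-0.588, -0.347, 0.4]]' --turn '[[0, 0, -0.01], [0, 0, -0.01], [0, 0, -0.01], [0, 0, -0.01], [0, 0, -0.01]]' --jaw '[1, 1, 1, 1, 1]'

```text
time_s: 1.27
eef_pos: [0.4506, 0.2826, 0.0793]
eef_rot: [-0.002, 0.138, 0.99, -0.001]
wrist_force: [0.2, 0.9, 0.7]
opening: 0.999
grasp_force: 0.0
```

```bash
python3 go.py .453 .279 .006 -.28
python3 - <<'E'
from h import *
cv2.imwrite("pics/w1.png",camera("wrist"))
E
```

```text
t 1.27 pos [0.451 0.283 0.079] open 1.0 q6 -0.96 dp [-0.014 -0.01   0.293] turn [-0.005 -0.008  0.006]
```

View pics/w1.png

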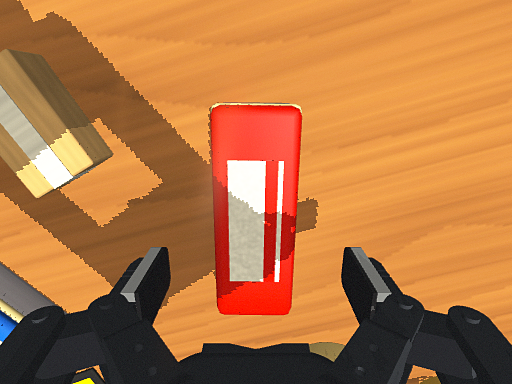

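The wrist view shows the red tin centred between the fingers (columns 210–301, middle 255) and lined up with them. I'll go down and grip.

arm_command --dp '[[-0.014, -0.01, 0.15], [-0.014, -0.01, 0.293], [-0.014, -0.01, 0.293], [-0.014, -0.01, 0.293], [-0.014, -0.01, 0.293]]' --turn '[[0, 0, 0], [0, 0, 0], [0, 0, 0], [0, 0, 0], [0, 0, 0]]' --jaw '[1, 1, 1, 0, 0]'

```text
time_s: 1.95
eef_pos: [0.4569, 0.2806, 0.0106]
eef_rot: [0.002, 0.137, 0.991, 0.001]
wrist_force: [1.3, 1.1, -0.7]
opening: 0.647
grasp_force: 63.9
```

arm_command --dp '[[0, 0, 0], [0, 0, 0], [0, 0, 0], [0, 0, 0]]' --turn '[[0, 0, 0], [0, 0, 0], [0, 0, 0], [0, 0, 0]]' --jaw '[0, 0, 0, 0]'

```text
time_s: 2.45
eef_pos: [0.4569, 0.2806, 0.0106]
eef_rot: [0.002, 0.137, 0.991, 0.001]
wrist_force: [-1.1, 1.9, 6.8]
opening: 0.648
grasp_force: 65.0
```

arm_command --dp '[[0, 0, -0.1], [0, 0, -0.25], [0, 0, -0.4], [0, 0, -0.55], [0, 0, -0.6]]' --turn '[[0, 0, 0], [0, 0, 0], [0, 0, 0], [0, 0, 0], [0, 0, 0]]' --jaw '[0, 0, 0, 0, 0]'

```text
time_s: 3.08
eef_pos: [0.4567, 0.2802, 0.1614]
eef_rot: [0.003, 0.138, 0.99, 0.001]
wrist_force: [0.4, 0.2, -2.1]
opening: 0.644
grasp_force: 64.7
```

arm_command --dp '[[0, 0, 0], [0, 0, 0], [0, 0, 0], [0, 0, 0], [0, 0, 0]]' --turn '[[0, 0.3, 0], [0, 0.6, 0], [0, 0.7, 0], [0, 0.7, 0], [0, 0.7, 0]]' --jaw '[0, 0, 0, 0, 0]'

```text
time_s: 3.7
eef_pos: [0.4546, 0.2796, 0.1575]
eef_rot: [-0.18, 0.135, 0.974, 0.025]
wrist_force: [0.5, 0.7, -1.3]
opening: 0.647
grasp_force: 64.6
```

```bash
cat > tq.py <<'E'
from h import *
v=[];f=[]
for i in range(7):
    camera("wrist");o=get_obs();R=rot();v.append(R.inv().apply(o["torque"]));f.append(o["wrist_force"])
t=rot().as_matrix()
print("t",round(o["time_s"],2),"pos",np.round(o["eef_pos"],3),"tip",round(float(np.arcsin(t[2,0])),3),"tool torque",np.mean(v,0).round(4),"sd",np.std(v,0).round(4),"F",np.mean(f,0).round(2),"tau y",np.round([x[1] for x in v],3))
E
python3 tq.py
```

```text
t 4.05 pos [0.455 0.28  0.158] tip 0.366 tool torque [-0.0137 -0.3358 -0.0062] sd [0.0392 0.0173 0.0227] F [ 0.03  0.09 -2.48] tau y [-0.334 -0.362 -0.34  -0.307 -0.324 -0.355 -0.328]
```

arm_command --dp '[[0, 0, 0], [0, 0, 0], [0, 0, 0], [0, 0, 0], [0, 0, 0]]' --turn '[[0, -0.35, 0], [0, -0.7, 0], [0, -0.7, 0], [0, -0.7, 0], [0, -0.7, 0]]' --jaw '[0, 0, 0, 0, 0]'

```text
time_s: 4.68
eef_pos: [0.4562, 0.2793, 0.1581]
eef_rot: [-0.001, 0.138, 0.99, 0.0]
wrist_force: [-0.5, 0.5, -2.6]
opening: 0.646
grasp_force: 64.6
```

```bash
python3 tq.py
```

```text
t 5.03 pos [0.455 0.279 0.158] tip 0.001 tool torque [ 0.0075 -0.0128  0.0052] sd [0.0215 0.027  0.0282] F [ 0.26  0.05 -2.57] tau y [-0.007  0.021  0.018 -0.052 -0.005 -0.05  -0.014]
```

arm_command --dp '[[0, 0, 0], [0, 0, 0], [0, 0, 0], [0, 0, 0], [0, 0, 0]]' --turn '[[0, -0.3, 0], [0, -0.6, 0], [0, -0.7, 0], [0, -0.7, 0], [0, -0.7, 0]]' --jaw '[0, 0, 0, 0, 0]'

```text
time_s: 5.65
eef_pos: [0.4556, 0.2797, 0.1584]
eef_rot: [0.18, 0.135, 0.974, -0.025]
wrist_force: [0.8, -0.1, -2.1]
opening: 0.649
grasp_force: 64.6
```

```bash
python3 tq.py
```

```text
t 6.0 pos [0.455 0.279 0.158] tip -0.366 tool torque [-0.0075  0.3154  0.004 ] sd [0.0356 0.0245 0.0337] F [ 0.04 -0.11 -2.41] tau y [0.343 0.319 0.29  0.357 0.286 0.308 0.306]
```

arm_command --dp '[[0, 0, 0], [0, 0, 0], [0, 0, 0], [0, 0, 0], [0, 0, 0]]' --turn '[[0, 0.35, 0], [0, 0.7, 0], [0, 0.7, 0], [0, 0.7, 0], [0, 0.7, 0]]' --jaw '[0, 0, 0, 0, 0]'

```text
time_s: 6.62
eef_pos: [0.4537, 0.2798, 0.1575]
eef_rot: [0.0, 0.137, 0.991, -0.0]
wrist_force: [0.3, 0.8, -2.5]
opening: 0.643
grasp_force: 64.5
```

```bash
python3 tq.py
```

```text
t 6.97 pos [0.455 0.28  0.158] tip -0.0 tool torque [ 0.0104 -0.016  -0.0126] sd [0.0348 0.0269 0.0272] F [ 0.06 -0.03 -2.39] tau y [ 0.022  0.01  -0.035 -0.048  0.01  -0.029 -0.042]
```

No hysteresis at level, and the total weight (2.45 N, 0.25 kg) is below the lightest possible tin plus ball (0.327 kg). To confirm, I'll test a small tip and give it a lengthways shake.

arm_command --dp '[[0, 0, 0], [0, 0, 0], [0, 0, 0], [0, 0, 0]]' --turn '[[0, 0.3, 0], [0, 0.3, 0], [0, 0.3, 0], [0, 0.3, 0]]' --jaw '[0, 0, 0, 0]'

```text
time_s: 7.48
eef_pos: [0.4545, 0.2797, 0.1581]
eef_rot: [-0.077, 0.137, 0.988, 0.011]
wrist_force: [-0.2, 0.2, -2.7]
opening: 0.64
grasp_force: 64.5
```

```bash
python3 tq.py
```

```text
t 7.83 pos [0.455 0.28  0.158] tip 0.157 tool torque [ 0.0207 -0.1362  0.002 ] sd [0.0199 0.0121 0.0392] F [-0.32 -0.16 -2.53] tau y [-0.145 -0.153 -0.137 -0.121 -0.134 -0.145 -0.118]
```

arm_command --dp '[[0, 0, 0], [0, 0, 0], [0, 0, 0], [0, 0, 0], [0, 0, 0]]' --turn '[[0, -0.3, 0], [0, -0.6, 0], [0, -0.6, 0], [0, -0.6, 0], [0, -0.6, 0]]' --jaw '[0, 0, 0, 0, 0]'

```text
time_s: 8.45
eef_pos: [0.4562, 0.2793, 0.1583]
eef_rot: [0.077, 0.138, 0.987, -0.011]
wrist_force: [-0.8, 0.5, -1.4]
opening: 0.647
grasp_force: 64.6
```

```bash
python3 tq.py
```

```text
t 8.8 pos [0.455 0.279 0.158] tip -0.157 tool torque [-0.0095  0.1066 -0.0078] sd [0.0217 0.0189 0.0245] F [ 0.14  0.29 -2.47] tau y [0.103 0.147 0.108 0.08  0.108 0.106 0.094]
```

arm_command --dp '[[0, 0, 0], [0, 0, 0], [0, 0, 0], [0, 0, 0]]' --turn '[[0, 0.3, 0], [0, 0.3, 0], [0, 0.3, 0], [0, 0.3, 0]]' --jaw '[0, 0, 0, 0]'

```text
time_s: 9.3
eef_pos: [0.4543, 0.2797, 0.1578]
eef_rot: [0.0, 0.137, 0.991, -0.0]
wrist_force: [0.5, 0.4, -3.8]
opening: 0.647
grasp_force: 64.5
```

arm_command --dp '[[0.12, 0, 0], [-0.12, 0, 0], [0.12, 0, 0], [-0.12, 0, 0], [0.12, 0, 0]]' --turn '[[0, 0, 0], [0, 0, 0], [0, 0, 0], [0, 0, 0], [0, 0, 0]]' --jaw '[0, 0, 0, 0, 0]'

```text
time_s: 9.93
eef_pos: [0.4307, 0.2859, 0.1552]
eef_rot: [0.0, 0.14, 0.99, -0.001]
wrist_force: [-1.0, 1.9, -1.4]
opening: 0.648
grasp_force: 64.7
```

arm_command --dp '[[-0.24, 0, 0], [0, 0, 0], [-0.12, 0, 0], [-0.12, 0, 0], [-0.12, 0, 0]]' --turn '[[0, 0, 0], [0, 0, 0], [0, 0, 0], [0, 0, 0], [0, 0, 0]]' --jaw '[0, 0, 0, 0, 0]'

```text
time_s: 10.55
eef_pos: [0.4548, 0.2798, 0.1583]
eef_rot: [0.0, 0.138, 0.991, 0.0]
wrist_force: [0.0, 0.5, -3.5]
opening: 0.648
grasp_force: 64.8
```

```bash
python3 tq.py; python3 go.py .456 .280 .011 -.28
```

```text
t 10.9 pos [0.455 0.28  0.158] tip -0.0 tool torque [0.0073 0.0056 0.0089] sd [0.0273 0.0272 0.0247] F [-0.01  0.21 -2.51] tau y [ 0.028 -0.04   0.028  0.01   0.041 -0.006 -0.021]
t 10.9 pos [0.455 0.28  0.158] open 0.64 q6 -0.97 dp [-0.003  0.002  0.589] turn [0.    0.    0.008]
```

Red is silent: the moment scales with sin(tip) and shows no offset. I'll set it back down.

arm_command --dp '[[0, 0, 0.2], [0, 0, 0.4], [0, 0, 0.52], [0, 0, 0.57], [0, 0, 0.595]]' --turn '[[0, 0, 0], [0, 0, 0], [0, 0, 0], [0, 0, 0], [0, 0, 0]]' --jaw '[0, 0, 0, 0, 0]'

```text
time_s: 11.52
eef_pos: [0.4549, 0.2795, 0.0104]
eef_rot: [-0.001, 0.138, 0.99, -0.001]
wrist_force: [-21.1, -8.4, 50.2]
opening: 0.645
grasp_force: 71.3
```

arm_command --dp '[[0, 0, 0.005], [0, 0, 0.005], [0, 0, 0], [0, 0, 0], [0, 0, 0]]' --turn '[[0, 0, 0], [0, 0, 0], [0, 0, 0], [0, 0, 0], [0, 0, 0]]' --jaw '[0, 0, 0.85, 1, 1]'

```text
time_s: 12.15
eef_pos: [0.4557, 0.2797, 0.0098]
eef_rot: [0.001, 0.138, 0.99, 0.0]
wrist_force: [0.9, -0.5, -0.7]
opening: 1.0
grasp_force: 0.0
```

```bash
python3 go.py .467 .040 .10 .448
```

```text
t 12.15 pos [0.456 0.28  0.01 ] open 1.0 q6 -0.97 dp [-0.305 -0.91  -0.361] turn [ 1.000e-03  2.000e-03 -1.383e+00]
```

arm_command --dp '[[0, 0, -0.25], [0, 0, -0.4], [-0.1, -0.3, -0.45], [-0.2, -0.55, -0.45], [-0.26, -0.8, -0.4]]' --turn '[[0, 0, 0], [0, 0, -0.3], [0, 0, -0.6], [0, 0, -0.8], [0, 0, -0.99]]' --jaw '[1, 1, 1, 1, 1]'

```text
time_s: 12.78
eef_pos: [0.4646, 0.0923, 0.1139]
eef_rot: [0.002, -0.123, 0.992, -0.0]
wrist_force: [2.0, -0.2, 0.3]
opening: 1.001
grasp_force: 0.0
```

```bash
python3 go.py .467 .040 .075 .448
```

```text
t 12.78 pos [0.465 0.092 0.114] open 1.0 q6 -1.87 dp [ 0.042 -0.205  0.156] turn [-0.003  0.007 -0.385]
```

arm_command --dp '[[0.042, -0.15, 0.0], [0.042, -0.17, 0.1], [0.042, -0.17, 0.15], [0.042, -0.17, 0.15]]' --turn '[[0, 0, -0.36], [0, 0, -0.38], [0, 0, -0.38], [0, 0, -0.38]]' --jaw '[1, 1, 1, 1]'

```text
time_s: 13.28
eef_pos: [0.4623, 0.0507, 0.0742]
eef_rot: [-0.001, -0.219, 0.976, 0.001]
wrist_force: [-0.2, 0.6, 0.2]
opening: 1.0
grasp_force: 0.0
```

```bash
python3 - <<'E'
from h import *
cv2.imwrite("pics/w2.png",camera("wrist"))
E
python3 go.py .467 .040 .010 .448
```

```text
t 13.32 pos [0.463 0.051 0.075] open 1.0 q6 -2.16 dp [ 0.004 -0.046  0.26 ] turn [ 0.001 -0.002 -0.012]
```

View pics/w2.png

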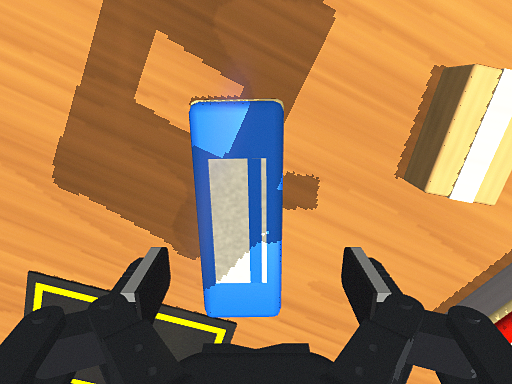

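The blue tin sits 18 px left of the finger centre, about 11 mm. That agrees with the computed correction, so I'll apply it, grip and lift.

arm_command --dp '[[0.004, -0.046, 0], [0.004, -0.046, 0.15], [0.004, -0.046, 0.262], [0.004, -0.046, 0.262], [0.004, -0.046, 0.262]]' --turn '[[0, 0, -0.01], [0, 0, -0.01], [0, 0, -0.01], [0, 0, -0.01], [0, 0, -0.01]]' --jaw '[1, 1, 1, 1, 0]'

```text
time_s: 13.95
eef_pos: [0.4685, 0.0391, 0.0108]
eef_rot: [0.001, -0.222, 0.975, -0.0]
wrist_force: [0.3, 0.8, -0.7]
opening: 0.819
grasp_force: 0.0
```

arm_command --dp '[[0, 0, 0], [0, 0, 0], [0, 0, 0], [0, 0, 0]]' --turn '[[0, 0, 0], [0, 0, 0], [0, 0, 0], [0, 0, 0]]' --jaw '[0, 0, 0, 0]'

```text
time_s: 14.45
eef_pos: [0.4687, 0.0394, 0.0114]
eef_rot: [0.001, -0.221, 0.975, -0.0]
wrist_force: [-0.4, 0.4, 6.1]
opening: 0.648
grasp_force: 64.9
```

arm_command --dp '[[0, 0, -0.1], [0, 0, -0.25], [0, 0, -0.4], [0, 0, -0.55], [0, 0, -0.6]]' --turn '[[0, 0, 0], [0, 0, 0], [0, 0, 0], [0, 0, 0], [0, 0, 0]]' --jaw '[0, 0, 0, 0, 0]'

```text
time_s: 15.08
eef_pos: [0.4687, 0.0391, 0.1623]
eef_rot: [0.002, -0.221, 0.975, -0.001]
wrist_force: [0.2, -0.3, -4.9]
opening: 0.649
grasp_force: 66.1
```

```bash
python3 tq.py
```

```text
t 15.43 pos [0.466 0.04  0.158] tip 0.003 tool torque [ 0.0055 -0.0196  0.0093] sd [0.0333 0.0367 0.0311] F [-0.4  -0.24 -4.27] tau y [-0.084 -0.048 -0.023  0.011  0.039 -0.025 -0.008]
```

arm_command --dp '[[0, 0, 0], [0, 0, 0], [0, 0, 0], [0, 0, 0], [0, 0, 0]]' --turn '[[0, 0.35, 0], [0, 0.7, 0], [0, 0.7, 0], [0, 0.7, 0], [0, 0.7, 0]]' --jaw '[0, 0, 0, 0, 0]'

```text
time_s: 16.05
eef_pos: [0.4669, 0.0391, 0.1604]
eef_rot: [-0.176, -0.217, 0.959, -0.04]
wrist_force: [0.3, -0.1, -3.6]
opening: 0.645
grasp_force: 66.9
```

```bash
python3 tq.py
```

```text
t 16.4 pos [0.467 0.039 0.16 ] tip 0.365 tool torque [-0.0007 -0.339   0.0275] sd [0.0242 0.0242 0.0267] F [ 0.31  0.04 -4.41] tau y [-0.368 -0.331 -0.301 -0.345 -0.375 -0.333 -0.32 ]
```

arm_command --dp '[[0, 0, 0], [0, 0, 0], [0, 0, 0], [0, 0, 0]]' --turn '[[0, -0.35, 0], [0, -0.4, 0], [0, -0.4, 0], [0, -0.4, 0]]' --jaw '[0, 0, 0, 0]'

```text
time_s: 16.9
eef_pos: [0.468, 0.0393, 0.16]
eef_rot: [-0.077, -0.221, 0.972, -0.018]
wrist_force: [1.2, 0.6, -4.3]
opening: 0.645
grasp_force: 66.9
```

```bash
python3 tq.py
```

```text
t 17.25 pos [0.467 0.039 0.159] tip 0.158 tool torque [-0.0154 -0.1168 -0.0065] sd [0.0258 0.0378 0.0243] F [-0.03  0.16 -4.23] tau y [-0.135 -0.083 -0.073 -0.162 -0.118 -0.171 -0.076]
```

arm_command --dp '[[0, 0, 0], [0, 0, 0], [0, 0, 0], [0, 0, 0], [0, 0, 0]]' --turn '[[0, -0.35, 0], [0, -0.7, 0], [0, -1, 0], [0, -1, 0], [0, -1, 0]]' --jaw '[0, 0, 0, 0, 0]'

```text
time_s: 17.88
eef_pos: [0.4679, 0.0388, 0.1604]
eef_rot: [0.177, -0.218, 0.959, 0.04]
wrist_force: [0.4, -0.8, -3.4]
opening: 0.643
grasp_force: 68.3
```

```bash
python3 tq.py
```

```text
t 18.23 pos [0.468 0.04  0.16 ] tip -0.366 tool torque [-0.0145  0.3365  0.0035] sd [0.0211 0.0126 0.0131] F [-0.2  -0.19 -4.07] tau y [0.332 0.322 0.355 0.334 0.349 0.345 0.319]
```

arm_command --dp '[[0, 0, 0], [0, 0, 0], [0, 0, 0], [0, 0, 0]]' --turn '[[0, 0.35, 0], [0, 0.4, 0], [0, 0.4, 0], [0, 0.4, 0]]' --jaw '[0, 0, 0, 0]'

```text
time_s: 18.73
eef_pos: [0.4665, 0.0396, 0.1591]
eef_rot: [0.077, -0.221, 0.972, 0.018]
wrist_force: [-0.1, 0.1, -4.5]
opening: 0.643
grasp_force: 68.2
```

```bash
python3 tq.py
```

```text
t 19.07 pos [0.467 0.039 0.16 ] tip -0.158 tool torque [-0.0122  0.0855 -0.0074] sd [0.0197 0.0217 0.029 ] F [ 0.05  0.2  -4.01] tau y [0.092 0.071 0.116 0.084 0.092 0.043 0.099]
```

arm_command --dp '[[0, 0, 0], [0, 0, 0], [0, 0, 0], [0, 0, 0]]' --turn '[[0, 0.1, 0], [0, 0.2, 0], [0, 0.28, 0], [0, 0.3, 0]]' --jaw '[0, 0, 0, 0]'

```text
time_s: 19.58
eef_pos: [0.4677, 0.0396, 0.1596]
eef_rot: [-0.0, -0.222, 0.975, 0.0]
wrist_force: [0.9, 0.3, -4.4]
opening: 0.647
grasp_force: 68.2
```

```bash
python3 tq.py
```

```text
t 19.93 pos [0.467 0.039 0.16 ] tip -0.0 tool torque [-0.0266 -0.0875 -0.0001] sd [0.0336 0.0194 0.0281] F [-0.09 -0.08 -4.41] tau y [-0.071 -0.072 -0.113 -0.107 -0.06  -0.084 -0.105]
```

arm_command --dp '[[0, 0, 0], [0, 0, 0], [0, 0, 0], [0, 0, 0], [0, 0, 0]]' --turn '[[0, 0.3, 0], [0, 0.5, 0], [0, 0.5, 0], [0, 0.5, 0], [0, 0.5, 0]]' --jaw '[0, 0, 0, 0, 0]'

```text
time_s: 20.55
eef_pos: [0.4669, 0.0392, 0.1599]
eef_rot: [-0.127, -0.219, 0.967, -0.029]
wrist_force: [0.5, -0.1, -4.2]
opening: 0.646
grasp_force: 68.5
```

arm_command --dp '[[0, 0, 0], [0, 0, 0], [0, 0, 0], [0, 0, 0], [0, 0, 0]]' --turn '[[0, -0.2, 0], [0, -0.3, 0], [0, -0.4, 0], [0, -0.48, 0], [0, -0.5, 0]]' --jaw '[0, 0, 0, 0, 0]'

```text
time_s: 21.18
eef_pos: [0.4668, 0.039, 0.1599]
eef_rot: [0.0, -0.221, 0.975, -0.0]
wrist_force: [-0.4, -0.0, -4.0]
opening: 0.641
grasp_force: 68.5
```

```bash
python3 tq.py
```

```text
t 21.52 pos [0.467 0.039 0.16 ] tip 0.0 tool torque [-0.011   0.0729 -0.0048] sd [0.025  0.0318 0.0334] F [-0.02  0.05 -4.52] tau y [0.088 0.069 0.122 0.101 0.037 0.067 0.026]
```

Blue holds the ball: at level the moment reads −0.0875 N m after one tip and +0.073 after the other. The ball stays at the low end, 0.147 kg at 54 mm, as described. Red gave −0.013 and −0.016. I'll rock the ball to the other end and back once more, give a short lengthways shake, then carry the tin to the mat.

arm_command --dp '[[0, 0, 0], [0, 0, 0], [0, 0, 0], [0, 0, 0], [0, 0, 0]]' --turn '[[0, -0.3, 0], [0, -0.6, 0], [0, -0.6, 0], [0, -0.6, 0], [0, -0.6, 0]]' --jaw '[0, 0, 0, 0, 0]'

```text
time_s: 22.15
eef_pos: [0.4685, 0.0393, 0.1604]
eef_rot: [0.152, -0.219, 0.963, 0.034]
wrist_force: [0.4, 0.5, -4.4]
opening: 0.647
grasp_force: 68.8
```

arm_command --dp '[[0, 0, 0], [0, 0, 0], [0, 0, 0], [0, 0, 0], [0, 0, 0]]' --turn '[[0, 0, 0], [0, 0.35, 0], [0, 0.7, 0], [0, 1, 0], [0, 1, 0]]' --jaw '[0, 0, 0, 0, 0]'

```text
time_s: 22.78
eef_pos: [0.4689, 0.0405, 0.1582]
eef_rot: [-0.103, -0.221, 0.969, -0.023]
wrist_force: [-0.8, -0.8, -4.5]
opening: 0.647
grasp_force: 68.6
```

arm_command --dp '[[0, 0, 0], [0, 0, 0], [0, 0, 0], [0, 0, 0], [0, 0, 0]]' --turn '[[0, 0, 0], [0, 0, 0], [0, -0.2, 0], [0, -0.4, 0], [0, -0.4, 0]]' --jaw '[0, 0, 0, 0, 0]'

```text
time_s: 23.4
eef_pos: [0.4658, 0.0386, 0.1603]
eef_rot: [0.001, -0.22, 0.975, -0.0]
wrist_force: [-0.3, 0.0, -3.8]
opening: 0.646
grasp_force: 68.8
```

arm_command --dp '[[0.12, 0, 0], [-0.12, 0, 0], [0.12, 0, 0], [-0.12, 0, 0], [0, 0, 0]]' --turn '[[0, 0, 0], [0, 0, 0], [0, 0, 0], [0, 0, 0], [0, 0, 0]]' --jaw '[0, 0, 0, 0, 0]'

```text
time_s: 24.02
eef_pos: [0.4682, 0.04, 0.1565]
eef_rot: [-0.003, -0.222, 0.975, 0.001]
wrist_force: [0.2, -0.9, -4.0]
opening: 0.642
grasp_force: 68.9
```

```bash
python3 tq.py; python3 go.py .646 .002 .19 .448
```

```text
t 24.38 pos [0.468 0.039 0.161] tip -0.002 tool torque [ 0.0021  0.0228 -0.0248] sd [0.0298 0.0318 0.0054] F [-0.04  0.4  -4.19] tau y [ 0.018  0.079  0.03  -0.035  0.042  0.014  0.012]
t 24.38 pos [0.468 0.039 0.161] open 0.64 q6 -2.19 dp [-0.577 -0.442 -0.116] turn [-0.003  0.003 -0.003]
```

arm_command --dp '[[-0.08, -0.06, -0.05], [-0.2, -0.15, -0.1], [-0.33, -0.25, -0.116], [-0.46, -0.35, -0.116], [-0.54, -0.41, -0.116]]' --turn '[[0, 0, 0], [0, 0, 0], [0, 0, 0], [0, 0, 0], [0, 0, 0]]' --jaw '[0, 0, 0, 0, 0]'

```text
time_s: 25.0
eef_pos: [0.6356, 0.0047, 0.1893]
eef_rot: [0.001, -0.221, 0.975, -0.0]
wrist_force: [0.2, 0.3, -4.6]
opening: 0.641
grasp_force: 68.8
```

arm_command --dp '[[-0.037, -0.03, 0], [-0.037, -0.03, 0], [-0.037, -0.03, 0], [-0.037, -0.03, 0], [-0.037, -0.03, 0]]' --turn '[[0, 0, 0], [0, 0, 0], [0, 0, 0], [0, 0, 0], [0, 0, 0]]' --jaw '[0, 0, 0, 0, 0]'

```text
time_s: 25.62
eef_pos: [0.6445, 0.0026, 0.1889]
eef_rot: [0.0, -0.221, 0.975, -0.0]
wrist_force: [0.0, 0.2, -4.5]
opening: 0.646
grasp_force: 68.9
```

arm_command --dp '[[0, 0, 0], [0, 0, 0], [0, 0, 0], [0, 0, 0], [0, 0, 0]]' --turn '[[0, 0, 0], [0, 0, 0], [0, 0, 0], [0, 0, 0], [0, 0, 0]]' --jaw '[0, 0, 0, 0, 0]'

```text
time_s: 26.25
eef_pos: [0.6449, 0.0024, 0.1886]
eef_rot: [-0.0, -0.221, 0.975, -0.0]
wrist_force: [0.3, 0.1, -4.1]
opening: 0.647
grasp_force: 68.9
```

```bash
python3 tq.py; python3 go.py .646 .002 .19 .448
python3 - <<'E'
from h import *
cv2.imwrite("pics/top2.png",cv2.resize(camera("top"),(800,600)));cv2.imwrite("pics/s2.png",cv2.resize(camera("scene"),(800,600)))
E
```

```text
t 26.6 pos [0.645 0.002 0.189] tip 0.0 tool torque [0.0026 0.0248 0.0234] sd [0.0258 0.0242 0.0411] F [ 0.22 -0.08 -4.06] tau y [ 0.02   0.02   0.023  0.077  0.022 -0.011  0.022]
t 26.6 pos [0.645 0.002 0.189] open 0.64 q6 -2.2 dp [-0.003 -0.003 -0.005] turn [-0.    -0.    -0.003]
```

View pics/top2.png

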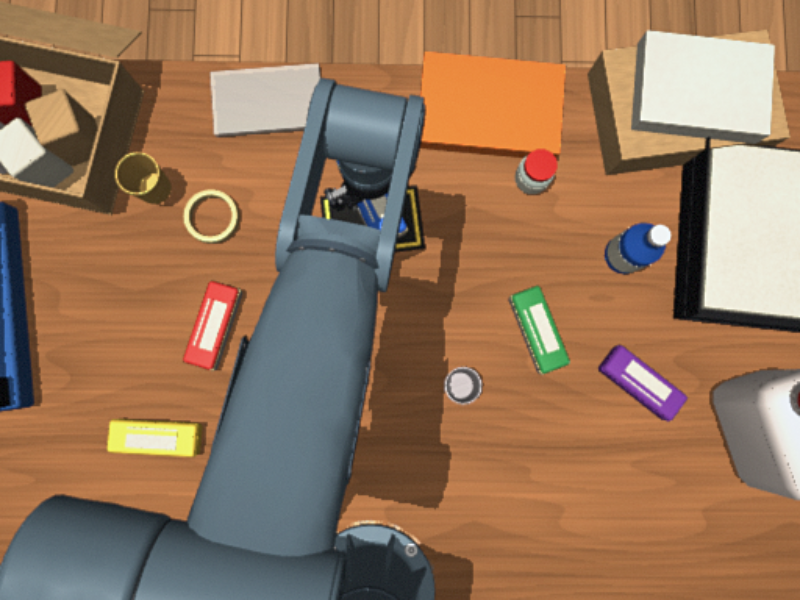

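View pics/s2.png

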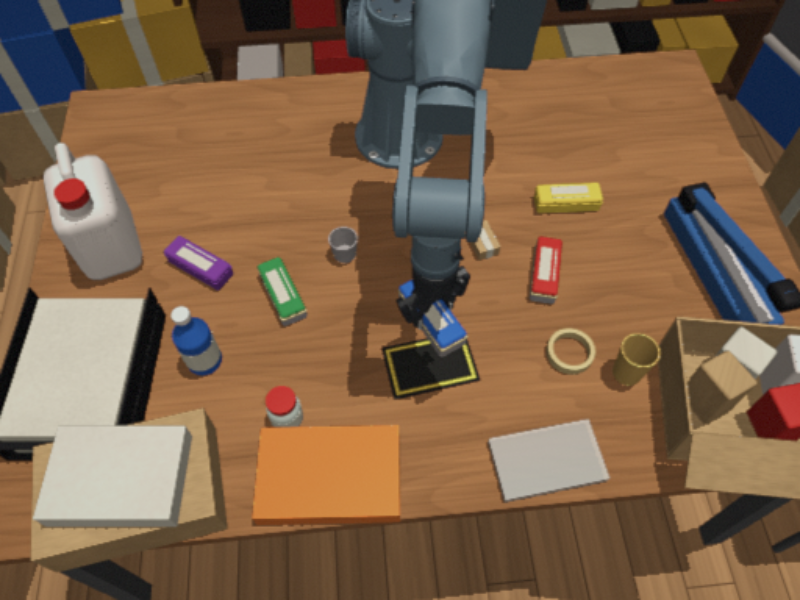

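In the top view red is back flat at (212,325), its starting pixel, and green at (539,329) is untouched. The blue tin is held level above the mat (scene view (432,315)), and the bystanders look unmoved. I'm handing in.

```bash
python3 -c "
from bench import *
print(hand_in())"
```

```text
the job is handed in; nothing more can be done
None
```

The blue tin holds the ball: I rocked and shook it, and handed in with it held still and level about 18 cm above the mat centre; red tested silent and was set back in place, and I never lifted green because blue had already rattled.

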